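Rock the ball feeder's gate over to the right chute

TASK

The left chute of the ball feeder has had its three balls. Press down the raised right end of the seesaw gate with your fingertips so that it rocks over to the right chute, then push the shutter post to the left until the shutter is fully open, so that the three waiting balls roll down the right chute and come to rest there. Let the balls roll by themselves without touching or lifting any of them, and leave the mug, the ink jar and the blue bin where they are.

Things in the scene. Friction and masses are not known exactly. Their poses are not given: they have to be found in the camera images.
- feeder: fixed plywood ball feeder, base plate 380 mm (x) by 270 mm (y), 170 mm high. Origin on the bench, straight below the middle of the seesaw gate; x points from the chute ends (robot's side) to the sloping magazine, y to the left as the robot sees it, z up. A back board 132 mm high stands across at x = 20 to 25 mm
- magazine (a point): centre of the magazine floor, at feeder x = 114, y = 0, z = 128 mm: a channel 34 mm wide from x = 22 to 206 mm that slopes down to the gate; its sides end 156 mm above the bench (141 mm in front of the shutter), its end wall 170 mm
- left_chute (a point): middle of the closed end of the left chute's floor, at feeder x = -150, y = 103, z = 30 mm. Open channel 36 mm wide along feeder x, rising to z = 72 mm at x = 20 mm; outer side (y = 121 to 126 mm) 100 mm high, 130 mm beside the gate (x above -40 mm); inner side (y = 80 to 85 mm, x below -24 mm) 80 mm high, end wall 75 mm
- right_chute (a point): the same for the right chute, mirrored: y = -103 mm
- gate (a joint): seesaw gate: aluminium trough 150 mm long lying left to right below the magazine mouth; turns about the feeder's x axis on a pivot 70 mm above the bench (feeder y = 0). rad: -0.25 = left end down, feeds left (as found); +0.25 = right end down, feeds right; both end stops. Top-heavy: past the middle it falls to the nearer stop and stays. 1 to 3 N on the raised pad tips it
- left_pad (a point): centre of the top of the left black rubber finger pad, 32 mm (x) by 40 mm (y), on the gate's front ledge (robot's side); in the gate at x = -42.5, y = +50, z = +44 mm from the pivot. A trough wall rises 21 mm above the pads, its front face 18 mm behind their centres (towards feeder +x)
- right_pad (a point): the same for the right pad, at y = -50 mm in the gate. With the gate at -0.25 it is raised (125 mm above the bench); at +0.25 it is 100 mm above the bench and 22 mm further to the right
- shutter (a joint): steel shutter across the magazine mouth at feeder x = 40 mm, slides to the feeder's left (+y). m: 0 = shut (found within 0.012 of it); 0.055 = fully open (end stop). Stiff: 1.5 to 3 N moves it, and it stays where it is left. From about 0.037 the balls can pass
- post_top (a point): centre of the top of the shutter's upright black finger post, 16 mm in diameter, standing free from 164 to 210 mm above the bench at feeder x = 40 mm, y = the shutter's value; moves with it
- mug: white mug, 82 mm wide, 95 mm high, origin under its centre; bystander
- ink_jar: grey ink jar with white lid, 64 mm wide, 75 mm high, origin under its centre; bystander
- parts_bin: small open blue bin, 100 by 75 by 60 mm, origin under its centre; bystander
- ball_1: white porcelain graining ball, 30 mm in diameter, 34 g, first (nearest the shutter) in the magazine queue; origin at its centre
- ball_2: white porcelain graining ball, 30 mm in diameter, 34 g, second in the magazine queue; origin at its centre
- ball_3: white porcelain graining ball, 30 mm in diameter, 34 g, third in the magazine queue; origin at its centre
- done_1: the same kind of ball, already lying in the left chute; origin at its centre
- done_2: the same kind of ball, already lying in the left chute; origin at its centre
- done_3: the same kind of ball, already lying in the left chute; origin at its centre
Mind the look-alikes: they are no part of the job. What is shaped like the ball_1 but orange is not meant. What is shaped like the ball_2 but black is not meant.

How it is judged:
By the outcome, as a careful person would: the job done as asked, in the order asked, and still so for the second after the job is handed in, with the robot touching nothing.
It also fails if it takes over 45 s, if anything falls off the work surface, if the arm or the gripper's body presses on something with over 40 N, if the wrist force passes 120 N, or if a joint passes its speed limit or range.

ROBOT

A 6-joint arm with a two-finger parallel gripper is mounted at the origin on the work surface. World frame = base frame: x ahead of the robot, y to its left, z up, the work surface at z = 0. Lengths are in m, angles in rad, forces in N, time in s.
With the tool pointing down it reaches from about 0.35 to 0.975 m from the base axis. Payload 4.9 kg.
Tool frame: the origin (TCP) lies on the centre line of the jaws, within the pads' length; the fingertips stand 25 mm ahead of it and the grasp point (between the pads) lies 6 mm ahead of it; z points along the fingers, y is the line along which they close (so a half turn about z gives the same grasp; the last joint's range is limited). The gripper opens to 85 mm and grips with 20 to 120 N. Pads are 22 mm wide; open, the fingers measure 114 mm over their backs; the gripper's body (76 mm by 85 mm) begins 54 mm behind the grasp point. The pads swing forward as they close: fully open they stand 13 mm farther back than shut.
Start: joints at [-1.366, 0.053, 1.613, -0, 1.476, -0.119], TCP at [0.199, -0.593, 0.256] pointing down, gripper open.
Joint ranges: [-3.01, 3.01], [-1.01, 2.22], [0.06, 2.58], [-1.02, 4.17], [0.09, 2.62], [-3.14, 3.14]. Speed limits (rad/s): [2.57, 2.57, 3.14, 3.14, 3.14, 3.14].

INTERFACE

Orientations are given as a unit quaternion [w, x, y, z].
In Python, from plant import state, grab_frame, get_calibration, job gives the robot as it stands. The module is installed in compiled form; this text tells all that it offers.
- The arm moves only by the tool move_arm, never from a script. Its argument "targets" is a list that holds one entry, the list of rows, each a list of 5 numbers: the opening in per cent of the stroke, from 0 (shut) to 100 (fully open), then the shift along the tool's x, y, z as a fraction of full scale, then the turn about the tool's z as a fraction of full scale. A call has 1 to 5 rows; each row shifts and turns the commanded pose from where the row before left it, along the tool's axes as they then stand; what a row does not reach is not made up. Full scale, the value 1, is 0.6 m for a shift and 6 degrees for a turn. A row lasts 1/12 s, in which the tool goes at most 41.7 mm and 7.16 degrees, less where a joint would pass 70% of its speed; a pose out of reach is approached as far as the arm can. A call with a number of a shift or a turn outside -1 to 1 is refused whole. A call with a gripper value outside its range is refused whole. The fingers move at their own pace and stop on an object; the grip force is fixed at half the most. Time passes only in rows, so rows that do not move let the fingers close. It gives the time, the measured TCP pose, the force, the opening and the grip force at its end, in the units of the state.
- state(): the state, without advancing time (a new reading comes with each control period).
- grab_frame(name): name is "scene" or "side" or "wrist"; returns the picture (384x512x3 uint8, red, green, blue); there is no depth.
- get_calibration(name): a dict with "vertical_fov" (degrees; the focal length in pixels is half the picture's height over the tangent of half this angle, whatever the lens; pixels are square), "cx", "cy" (the principal point, pixels), "R" (3x3) and "t" (3): a world point X has camera coordinates R X + t. Camera axes: x right, y down, z forward; pixel columns grow to the right and rows downward; lengths in m; the calibration is good to about 2 mm. A picture is of the moment at which its call begins: read the wrist's pose just before it. get_calibration takes no time and is no camera call; for the wrist camera it gives the pose at the moment of the call.
- job.job_done(): hands the job in; it is judged then, once.
The state is a dict: "time": time; "joint_pos": joint angles; "joint_vel": joint speeds; "joint_efforts": joint torques, N m; "tool_pos": TCP position; "tool_rot": TCP orientation; "contact_force": force on the tool from outside, world axes, zero at the start; "ft_torque": the same for the moment, N m; "gripper_width": opening from 0.0 (shut) to 1.0 (fully open); "grasp_force": force on a finger pad.
Only numpy, scipy, OpenCV 4.12 (cv2) and the standard library are available. Lean on these libraries where they do the work, as an engineer would, in place of code of your own. Each camera call takes 0.05 s, during which the arm holds its last target. There are 200 camera calls.

## Working session

There is one attempt and no reset: what is moved stays moved. The work goes in short steps, Python scripts to look and compute and a tool call to move; the robot and the scene stay as the last step left them, time stands still between calls to the robot, and variables do not carry over. Pictures are saved under pics/ and viewed, at most 10 in all, crops included, and the job is handed in when it is done.

Besides the shell and the picture viewer there is one more tool, called after "Request:" as name(argument=value, ...) on one line, values as JSON. move_arm: Moves the arm, as the interface text tells. Shift numbers are shares of 0.6 m and turn numbers shares of 6 degrees, none past 1 either way. Its arguments: {"type":"object","properties":{"targets":{"type":"array"}},"required":["targets"]}

```bash
mkdir -p pics
python3 - <<'E'
from plant import *
import cv2
s=state();print(s['time'],s['tool_pos'],s['tool_rot'],s['gripper_width'])
for n in('scene','side'):
    c=get_calibration(n);print(n,c)
    cv2.imwrite(f'pics/{n}0.png',cv2.resize(grab_frame(n)[...,::-1],(800,600),interpolation=cv2.INTER_CUBIC))
E
```

```text
0.0 [ 0.19873108 -0.5919638   0.25504841] [-1.04366112e-03  9.86924060e-01  1.61182533e-01 -3.71427466e-05] 1.0002831955318496
scene {'vertical_fov': 54.04791748789294, 'cx': 266.38615298154, 'cy': 193.19165652560682, 'R': array([[-0.33487039,  0.94216491, -0.01367899],
       [ 0.75206727,  0.25850231, -0.60627665],
       [-0.56767653, -0.21331162, -0.79513616]]), 't': array([ 0.20686223, -0.39116668,  1.31917412])}
side {'vertical_fov': 47.995899128131775, 'cx': 249.07858307589706, 'cy': 185.04335618001164, 'R': array([[-0.72816074, -0.68530576, -0.01174587],
       [-0.44874595,  0.48962136, -0.74759481],
       [ 0.51808205, -0.53909827, -0.66405123]]), 't': array([0.4489269 , 0.36671686, 0.70079054])}
```

View pics/scene0.png

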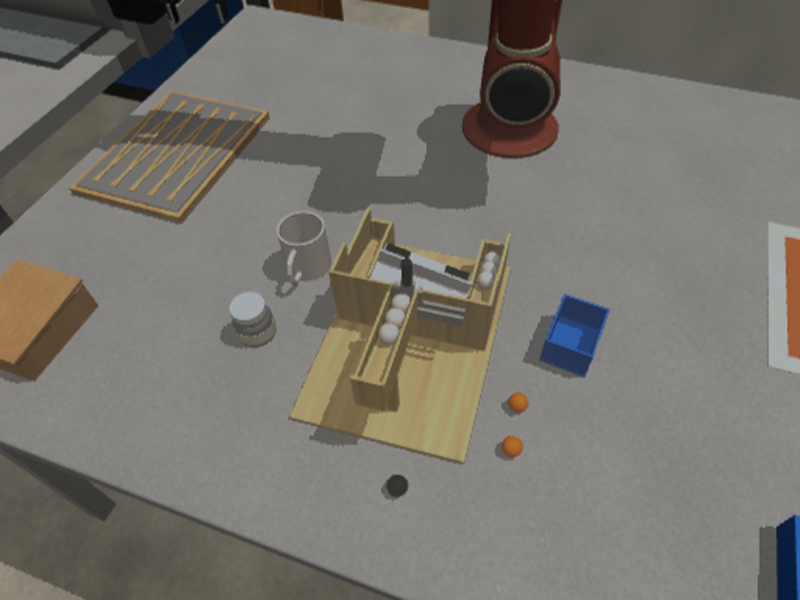

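View pics/side0.png

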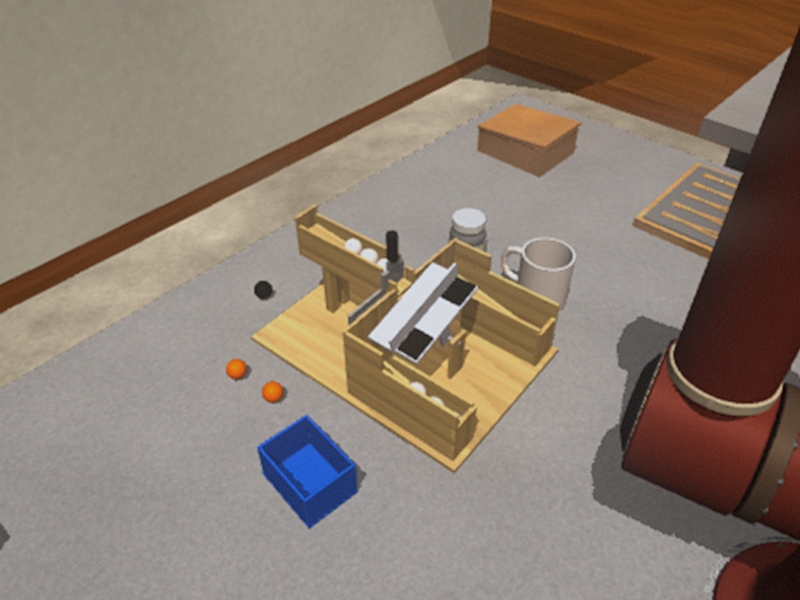

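Run:
```python
import cv2
from plant import *
a=grab_frame('scene')[...,::-1][125:300,180:340];cv2.imwrite('pics/sc.png',cv2.resize(a,None,fx=3.4,fy=3.4,interpolation=cv2.INTER_CUBIC))
a=grab_frame('side')[...,::-1][125:305,155:365];cv2.imwrite('pics/si.png',cv2.resize(a,None,fx=3.3,fy=3.3,interpolation=cv2.INTER_CUBIC))
```

```text
(no output)
```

View pics/sc.png

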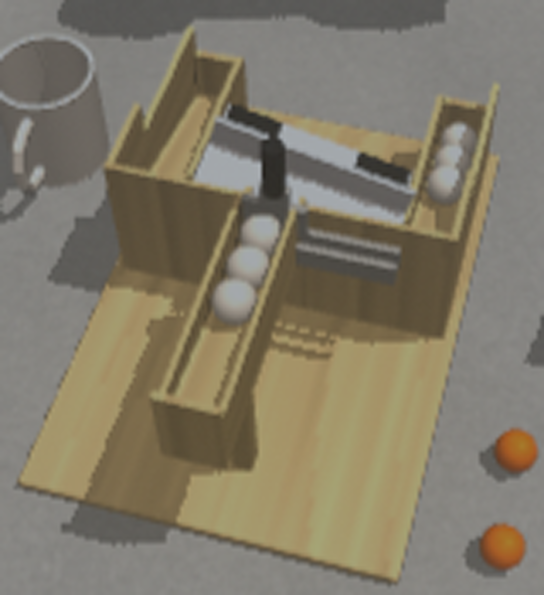

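View pics/si.png

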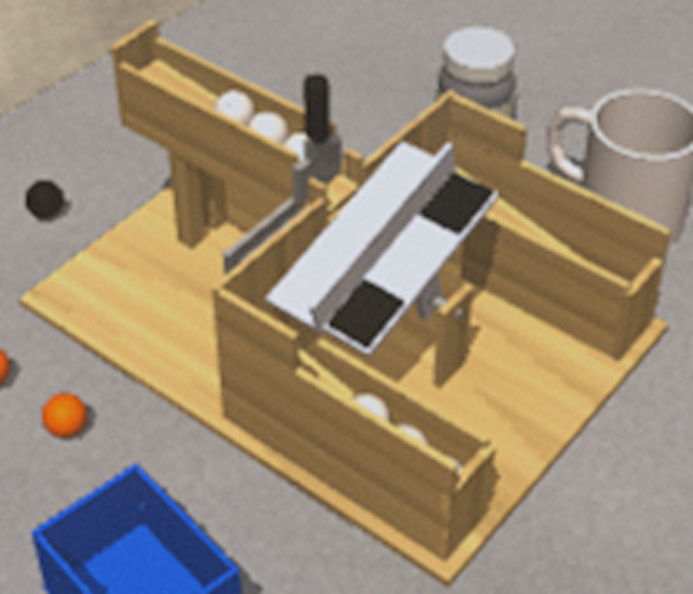

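```bash
cat > h.py <<'E'
import numpy as np
from plant import *
from scipy.optimize import least_squares
def proj(n,P):
    c=get_calibration(n);f=192/np.tan(np.radians(c['vertical_fov']/2))
    q=np.asarray(P)@c['R'].T+c['t'];return q[:,:2]/q[:,2:]*f+[c['cx'],c['cy']]
def F2W(p,P):
    c,s=np.cos(p[2]),np.sin(p[2]);P=np.asarray(P,float)
    return P@np.array([[c,s,0],[-s,c,0],[0,0,1]])+[p[0],p[1],0]
E
cat > fit.py <<'E'
from h import *
sc=np.array([(273,143),(252,121),(384,168),(18,485),(398,580),(107,167),(460,240)])/3.4+[180,125]
si=np.array([(316,78),(459,204),(366,314),(22,298),(450,580),(665,325),(218,290),(452,95)])/3.3+[155,125]
def pts(p):
    s,x0=p[3],p[4]
    post=(.04,s,.21);rp=(-.0425,-.0376,.125);lp=(-.0425,.0593,.1003);b=.005
    rr=(x0+.38,-.135,b);rl=(x0+.38,.135,b);fl=(x0,.135,b);fr=(x0,-.135,b)
    br=(.025,-.126,.131);bl=(.025,.126,.131)
    return [post,rp,lp,rr,rl,br,bl],[post,rp,lp,rl,fl,fr,bl,br]
def res(p):
    a,b=pts(p);return np.r_[(proj('scene',F2W(p,a))-sc).ravel(),(proj('side',F2W(p,b))-si).ravel()]
r=least_squares(res,[.6,0,-.1,.0,-.17],loss='soft_l1')
print(r.x);print(res(r.x).reshape(-1,2).round(1).tolist())
p=r.x;np.save('p.npy',p)
for n,P in dict(rpad=(-.0425,-.0376,.125),rpad_dn=(-.0425,-.0593,.1),post=(.04,p[3],.21),postopen=(.04,.055,.21)).items():print(n,F2W(p,[P])[0].round(4))
s=state();print(s['tool_pos'],s['joint_pos'],s['time'])
from scipy.spatial.transform import Rotation as R
print(R.from_quat(s['tool_rot'],scalar_first=True).as_matrix().round(3))
E
python3 fit.py
```

```text
[ 0.57709324 -0.01859718  0.07519255  0.00471035 -0.16187733]
[[0.1, -0.8], [-0.2, 0.9], [-1.0, 1.2], [-0.2, 0.0], [0.1, 0.5], [-1.2, -0.8], [-0.8, -1.0], [0.7, 1.2], [-0.1, -0.4], [0.7, -0.1], [-1.6, 1.4], [-0.6, 1.7], [0.5, 0.5], [-1.4, 0.3], [-0.2, -1.0]]
rpad [ 0.5375 -0.0593  0.125 ]
rpad_dn [ 0.5392 -0.0809  0.1   ]
post [ 0.6166 -0.0109  0.21  ]
postopen [0.6128 0.0393 0.21  ]
[ 0.19877696 -0.59217026  0.25550674] [-1.36601347e+00  5.31400776e-02  1.61377618e+00  1.19390735e-05
  1.47597034e+00 -1.18997182e-01] 0.2
[[ 0.948  0.318 -0.   ]
 [ 0.318 -0.948  0.001]
 [ 0.    -0.001 -1.   ]]
```

Request:
move_arm(targets=[[[0,0.05,-0.04,0,0],[0,0.05,-0.04,0,0],[0,0.05,-0.04,0,0],[0,0.05,-0.04,0,0],[0,0.05,-0.04,0,0]]])

```text
time: 0.62
tool_pos: [0.3034, -0.4294, 0.256]
tool_rot: [-0.0, 0.987, 0.161, 0.0]
contact_force: [1.2, -0.0, 0.1]
gripper_width: 0.296
grasp_force: 0.0
```

Request:
move_arm(targets=[[[0,0.05,-0.04,0,0],[0,0.05,-0.04,0,0],[0,0.05,-0.04,0,0],[0,0.05,-0.04,0,0],[0,0.05,-0.04,0,0]]])

```text
time: 1.03
tool_pos: [0.4074, -0.2677, 0.2563]
tool_rot: [0.0, 0.987, 0.161, 0.0]
contact_force: [0.3, 0.5, -0.1]
gripper_width: -0.004
grasp_force: 0.0
```

Request:
move_arm(targets=[[[0,0.05,-0.04,0,0],[0,0,0,0,1],[0,0,0,0,1],[0,0,0,0,0.37],[0,0,0,0,0]]])

```text
time: 1.45
tool_pos: [0.4278, -0.2367, 0.2561]
tool_rot: [-0.0, 0.999, 0.038, -0.0]
contact_force: [0.2, -0.0, -0.6]
gripper_width: 0.002
grasp_force: 0.0
```

```bash
cat >> h.py <<'E'
from scipy.spatial.transform import Rotation as R
def go(x,y,z=None):
    "print shift from the present TCP to world target, tool axes, units of 0.6 m; and TCP in feeder frame"
    s=state();M=R.from_quat(s['tool_rot'],scalar_first=True).as_matrix();t=s['tool_pos']
    d=np.array([x,y,t[2] if z is None else z])-t
    p=np.load('p.npy');c,q=np.cos(p[2]),np.sin(p[2]);u=t[:2]-p[:2]
    print('t',s['time'],'tcp',t.round(4),'feeder',(c*u[0]+q*u[1]).round(4),(-q*u[0]+c*u[1]).round(4),'yaw',np.degrees(np.arctan2(M[1,0],M[0,0])).round(2),'F',s['contact_force'].round(1),'w',s['gripper_width'].round(3))
    print('shift',(M.T@d/.6).round(4))
def gof(x,y,z=None):
    P=F2W(np.load('p.npy'),[(x,y,0)])[0];go(P[0],P[1],z)
E
python3 -c "
from h import *
gof(-.0455,-.045)
c=get_calibration('wrist');print(-c['R'].T@c['t'])"
```

```text
Traceback (most recent call last):
  File "h.py", line 19, in gof
    P=F2W(np.load('p.npy'),[(x,y,0)])[0];go(P[0],P[1],z)
                                         ~~^^^^^^^^^^^^^
  File "h.py", line 16, in go
    print('t',s['time'],'tcp',t.round(4),'feeder',(c*u[0]+q*u[1]).round(4),(-q*u[0]+c*u[1]).round(4),'yaw',np.degrees(np.arctan2(M[1,0],M[0,0])).round(2),'F',s['contact_force'].round(1),'w',s['gripper_width'].round(3))
                                                                                                                                                                                              ^^^^^^^^^^^^^^^^^^^^^^^^
AttributeError: 'float' object has no attribute 'round'
```

```bash
sed -i "s/s\['gripper_width'\].round(3)/s['gripper_width']/" h.py
python3 -c "
from h import *
gof(-.0455,-.045)
c=get_calibration('wrist');print(-c['R'].T@c['t'])"
```

```text
t 1.45 tcp [ 0.4278 -0.2367  0.2561] feeder -0.1652 -0.2063 yaw 4.36 F [ 0.2 -0.  -0.6] w 0.001620743766995143
shift [ 0.1998 -0.2687 -0.    ]
[ 0.50083567 -0.22959612  0.37314346]
```

Request:
move_arm(targets=[[[0,0.036,-0.049,0,0],[0,0.036,-0.049,0,0],[0,0.036,-0.049,0,0],[0,0.036,-0.049,0,0],[0,0.036,-0.049,0,0]]])

```text
time: 1.87
tool_pos: [0.5248, -0.0812, 0.2563]
tool_rot: [0.0, 0.999, 0.038, 0.0]
contact_force: [1.5, 0.1, 0.5]
gripper_width: 0.001
grasp_force: 0.0
```

Request:
move_arm(targets=[[[0,0.02,-0.024,0.05,0],[0,0,0,0.05,0],[0,0,0,0,0],[0,0,0,0,0]]])

```text
time: 2.2
tool_pos: [0.5337, -0.0669, 0.1943]
tool_rot: [-0.001, 0.999, 0.038, -0.002]
contact_force: [-0.0, 0.2, 0.2]
gripper_width: -0.0
grasp_force: 0.0
```

```bash
python3 -c "
from h import *
import cv2
gof(-.0455,-.045)
a=grab_frame('scene')[...,::-1][110:220,200:340];b=grab_frame('side')[...,::-1][120:260,200:360]
a=cv2.resize(a,(700,550),interpolation=2)[:, :400*7//4];b=cv2.resize(b,(640,560))
cv2.imwrite('pics/m.png',cv2.hconcat([cv2.resize(a,(400,314)),cv2.resize(b,(359,314))]))"
```

```text
t 2.2 tcp [ 0.5337 -0.0669  0.1943] feeder -0.0469 -0.0449 yaw 4.38 F [-0.   0.2  0.2] w -0.0003750782053306658
shift [ 0.0023  0.0001 -0.    ]
```

View pics/m.png

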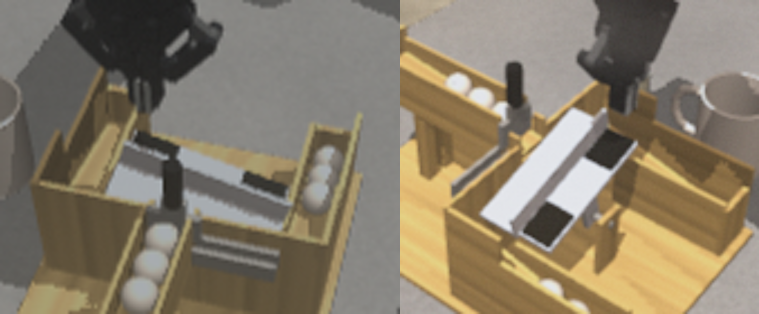

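Request:
move_arm(targets=[[[0,0,0,0.03,0],[0,0,0,0.02,0],[0,0,0,0.01,0],[0,0,0,0.01,0],[0,0,0,0,0]]])

```text
time: 2.72
tool_pos: [0.5347, -0.0674, 0.1536]
tool_rot: [-0.0, 0.999, 0.038, -0.001]
contact_force: [-0.9, 0.6, -0.3]
gripper_width: -0.002
grasp_force: 0.1
```

Request:
move_arm(targets=[[[0,0,0,0.01,0],[0,0,0,0.01,0],[0,0,0,0.01,0],[0,0,0,0,0]]])

```text
time: 3.05
tool_pos: [0.5347, -0.0671, 0.1352]
tool_rot: [-0.0, 0.999, 0.038, -0.001]
contact_force: [0.1, -0.7, -0.4]
gripper_width: -0.001
grasp_force: 0.0
```

Request:
move_arm(targets=[[[0,0,0,0.007,0],[0,0,0,0.005,0],[0,0,0,0,0],[0,0,0,0,0]]])

```text
time: 3.38
tool_pos: [0.5352, -0.0671, 0.1299]
tool_rot: [-0.0, 0.999, 0.038, -0.0]
contact_force: [-2.8, 0.1, 6.1]
gripper_width: 0.001
grasp_force: 3.1
```

```bash
python3 -c "
from h import *
import cv2
gof(-.0455,-.045)
a=grab_frame('scene')[...,::-1][110:220,200:340];b=grab_frame('side')[...,::-1][120:260,200:360]
cv2.imwrite('pics/m2.png',cv2.hconcat([cv2.resize(a,(400,314)),cv2.resize(b,(359,314))]))"
```

```text
t 3.3833 tcp [ 0.5352 -0.0671  0.1299] feeder -0.0454 -0.0452 yaw 4.34 F [-2.8  0.1  6.1] w 0.001137209420589918
shift [-0.0002 -0.0003  0.    ]
```

View pics/m2.png

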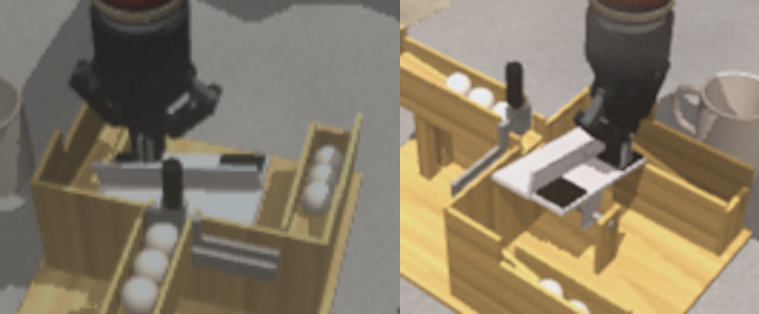

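Request:
move_arm(targets=[[[0,0,0,-0.05,0],[0,0,0,-0.06,0],[0,0,0,-0.06,0],[0,0,0,-0.05,0],[0,0,0,0,0]]])

```text
time: 3.9
tool_pos: [0.5382, -0.0677, 0.2691]
tool_rot: [0.002, 0.999, 0.038, 0.006]
contact_force: [0.7, -0.8, 1.0]
gripper_width: 0.0
grasp_force: 0.0
```

Request:
move_arm(targets=[[[0,0.05,0.01,0,0],[0,0.05,0,0,0],[0,0.042,0,0,0],[0,0,0,0,0],[0,0,0,0,0]]])

```text
time: 4.32
tool_pos: [0.6207, -0.0664, 0.2592]
tool_rot: [-0.001, 0.999, 0.038, -0.001]
contact_force: [-0.3, 0.9, -0.2]
gripper_width: -0.001
grasp_force: 0.0
```

```bash
python3 -c "
from h import *
import cv2
gof(.04,-.045,.215)
a=grab_frame('scene')[...,::-1][110:220,200:340];b=grab_frame('side')[...,::-1][120:260,200:360]
cv2.imwrite('pics/m3.png',cv2.hconcat([cv2.resize(a,(400,314)),cv2.resize(b,(359,314))]))"
```

```text
t 4.3167 tcp [ 0.6207 -0.0664  0.2592] feeder 0.0399 -0.0509 yaw 4.37 F [-0.3  0.9 -0.2] w -0.0010368629773696814
shift [ 0.0005 -0.0098  0.0737]
```

View pics/m3.png

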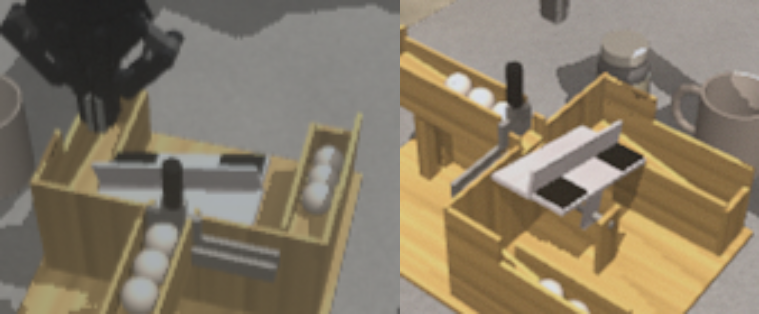

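```bash
python3 -c "
from h import *
p=np.load('p.npy');print(proj('scene',F2W(p,[(-.0425,-.0593,.1),(-.0425,.0376,.125),(-.0425,-.05,.114),(-.0425,.05,.114)])))"
```

```text
[[246.0772863  166.5789971 ]
 [283.60637309 167.31016771]
 [249.32501343 163.56363456]
 [288.432114   171.24201458]]
```

Request:
move_arm(targets=[[[0,0,0,0.05,0],[0,0,0,0.024,0],[0,0,0,0,0]]])

```text
time: 4.67
tool_pos: [0.6172, -0.0662, 0.2114]
tool_rot: [-0.001, 0.999, 0.038, -0.004]
contact_force: [-0.5, 0.6, -0.3]
gripper_width: 0.004
grasp_force: 0.0
```

Request:
move_arm(targets=[[[0,0,-0.02,0,0],[0,0,-0.02,0,0],[0,0,-0.01,0,0],[0,0,0,0,0]]])

```text
time: 5.0
tool_pos: [0.6188, -0.035, 0.2184]
tool_rot: [0.0, 0.999, 0.039, 0.001]
contact_force: [0.1, 0.7, 0.1]
gripper_width: 0.001
grasp_force: 0.0
```

Request:
move_arm(targets=[[[0,0,0,0.007,0],[0,0,-0.01,0,0],[0,0,-0.01,0,0],[0,0,-0.01,0,0],[0,0,0,0,0]]])

```text
time: 5.42
tool_pos: [0.617, -0.0179, 0.2126]
tool_rot: [-0.0, 0.999, 0.038, 0.0]
contact_force: [-0.4, 0.4, 0.7]
gripper_width: 0.002
grasp_force: 0.0
```

Request:
move_arm(targets=[[[0,0,-0.014,0,0],[0,0,-0.014,0,0],[0,0,-0.014,0,0],[0,0,0,0,0]]])

```text
time: 5.75
tool_pos: [0.6149, 0.0081, 0.2125]
tool_rot: [-0.001, 0.999, 0.039, -0.0]
contact_force: [-0.8, 0.8, -0.1]
gripper_width: 0.002
grasp_force: 0.0
```

```bash
python3 -c "
from h import *
import cv2
gof(.04,.0325,.213)
a=grab_frame('scene')[...,::-1][110:220,200:340];b=grab_frame('side')[...,::-1][120:260,200:360]
cv2.imwrite('pics/m4.png',cv2.hconcat([cv2.resize(a,(400,314)),cv2.resize(b,(359,314))]))"
```

```text
t 5.75 tcp [0.6149 0.0081 0.2125] feeder 0.0397 0.0237 yaw 4.42 F [-0.8  0.8 -0.1] w 0.002429212140662151
shift [ 0.0006 -0.0146 -0.0008]
```

View pics/m4.png

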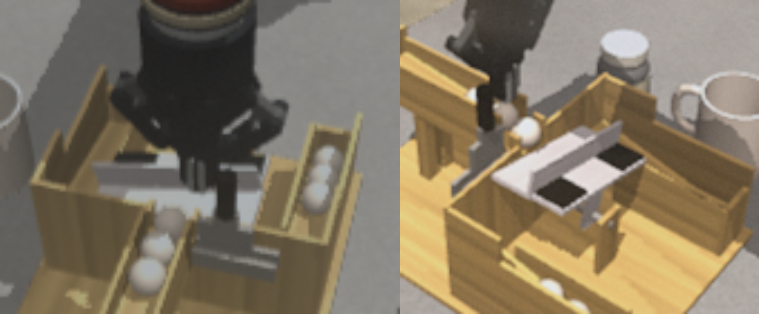

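Request:
move_arm(targets=[[[0,0,-0.008,0,0],[0,0,-0.007,0,0],[0,0,0,0,0]]])

```text
time: 6.1
tool_pos: [0.6142, 0.0158, 0.2124]
tool_rot: [-0.0, 0.999, 0.038, -0.0]
contact_force: [-0.4, 0.5, 0.5]
gripper_width: -0.001
grasp_force: 0.0
```

Request:
move_arm(targets=[[[0,0,-0.004,0,0],[0,0,0,0,0],[0,0,0,0,0]]])

```text
time: 6.35
tool_pos: [0.6142, 0.017, 0.2124]
tool_rot: [0.001, 0.999, 0.038, -0.0]
contact_force: [0.2, -4.4, -1.0]
gripper_width: 0.003
grasp_force: 2.1
```

Request:
move_arm(targets=[[[0,0,-0.004,0,0],[0,0,0,0,0],[0,0,0,0,0]]])

```text
time: 6.6
tool_pos: [0.6141, 0.0173, 0.2125]
tool_rot: [0.003, 0.999, 0.037, -0.0]
contact_force: [0.4, -9.9, -1.1]
gripper_width: -0.001
grasp_force: 5.2
```

At the end stop (force up, no motion). Back off to the right, then lift clear.

Request:
move_arm(targets=[[[0,0,0.02,0,0],[0,0,0.02,0,0],[0,0,0,-0.05,0],[0,0,0,-0.06,0],[0,0,0,-0.06,0]]])

```text
time: 7.02
tool_pos: [0.6152, -0.0043, 0.3144]
tool_rot: [-0.001, 0.999, 0.038, -0.001]
contact_force: [1.3, -0.1, 0.8]
gripper_width: -0.001
grasp_force: 0.0
```

Request:
move_arm(targets=[[[0,0,0.06,-0.03,0],[0,0,0.06,0,0],[0,0,0.06,0,0],[0,0,0.06,0,0],[0,0,0.06,0,0]]])

```text
time: 7.43
tool_pos: [0.6294, -0.1852, 0.3329]
tool_rot: [-0.001, 0.999, 0.038, 0.001]
contact_force: [-0.0, 0.1, -0.1]
gripper_width: -0.001
grasp_force: 0.0
```

Request:
move_arm(targets=[[[0,0,0,0,0],[0,0,0,0,0],[0,0,0,0,0],[0,0,0,0,0],[0,0,0,0,0]]])

```text
time: 7.85
tool_pos: [0.6295, -0.1822, 0.3327]
tool_rot: [-0.0, 0.999, 0.039, 0.0]
contact_force: [0.2, -0.4, 0.0]
gripper_width: 0.001
grasp_force: 0.0
```

Request:
move_arm(targets=[[[0,0,0,0,0],[0,0,0,0,0],[0,0,0,0,0],[0,0,0,0,0],[0,0,0,0,0]]])

```text
time: 8.27
tool_pos: [0.6295, -0.1832, 0.3326]
tool_rot: [0.0, 0.999, 0.038, 0.0]
contact_force: [-0.4, -0.9, -0.1]
gripper_width: 0.001
grasp_force: 0.0
```

```bash
python3 -c "
from h import *
import cv2
a=grab_frame('scene')[...,::-1][110:270,140:350];b=grab_frame('side')[...,::-1][110:310,160:370]
cv2.imwrite('pics/m5.png',cv2.hconcat([cv2.resize(a,(420,320)),cv2.resize(b,(336,320))]))
go(.6,-.2)
p=np.load('p.npy');print(proj('scene',F2W(p,[(.04,.055,.21)])))"
```

```text
t 8.3667 tcp [ 0.6294 -0.1834  0.3325] feeder 0.0398 -0.1682 yaw 4.34 F [-0.1  0.4 -0.4] w -0.003490464235237216
shift [-0.051  0.024 -0.   ]
[[283.29268422 170.75742077]]
```

View pics/m5.png

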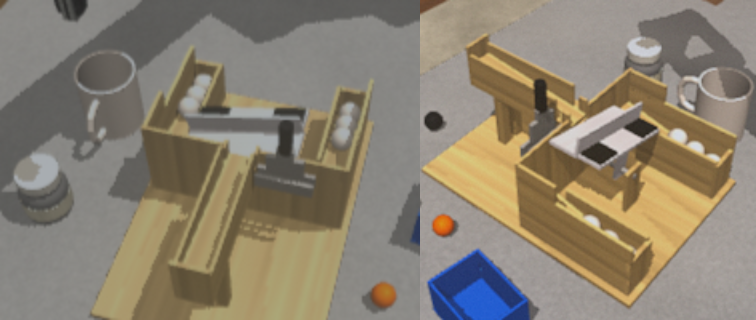

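The picture shows three balls in the right chute, three in the left, an empty magazine, and the post at the fully open position (scene pixel about 283, 172, where 283, 171 was predicted). I'll let it settle a little longer, then hand in.

Request:
move_arm(targets=[[[0,0,0,0,0],[0,0,0,0,0],[0,0,0,0,0],[0,0,0,0,0],[0,0,0,0,0]]])

```text
time: 8.78
tool_pos: [0.6294, -0.1834, 0.3325]
tool_rot: [-0.0, 0.999, 0.038, -0.0]
contact_force: [-0.3, -0.8, -0.2]
gripper_width: -0.001
grasp_force: 0.0
```

Request:
move_arm(targets=[[[0,0,0,0,0],[0,0,0,0,0],[0,0,0,0,0],[0,0,0,0,0],[0,0,0,0,0]]])

```text
time: 9.2
tool_pos: [0.6294, -0.1834, 0.3325]
tool_rot: [0.0, 0.999, 0.038, 0.0]
contact_force: [-0.5, -1.0, -0.2]
gripper_width: 0.003
grasp_force: 0.0
```

```bash
python3 -c "
from plant import *
import numpy as np,cv2
a=grab_frame('side').astype(int)
for i in range(8): b=grab_frame('side').astype(int)
print(np.abs(cv2.blur((b-a).astype(np.float32),(5,5))).max())
print(job.job_done())"
```

```text
3.28
the job is handed in; nothing more can be done
None
```

I handed the job in at about 10 s: the gate is rocked to the right, the shutter is pushed to its end stop, the three balls rest in the right chute, and the mug, ink jar and bin were not touched; no verdict came back.

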